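Line up the white bottles by height on the cork pads

TASK

Put the four white bottles back on the wooden tray in order of height, one standing upright in the middle of each cork pad: the shortest on the pad nearest the scale with the mixing beaker, and so on up to the tallest at the far end, so that nobody mixing has to reach over a tall bottle for a short one. Set each one down gently, do not drop it, and knock none of them over.

Things in the scene. Friction and masses are not known exactly. Their poses are not given: they have to be found in the camera images.
- bottle_60: Shortest of four loose closed white bottles (60 ml, about 70 g, mass varies): round, 40 mm in diameter, 88 mm tall over its cap, blank label; on top a ribbed grey cap, 28 mm in diameter, 22 mm high (does not turn), good to grip from above. Starts upright on the table. Origin: centre of its underside; z up along the bottle.
- bottle_125: Second shortest of four loose closed white bottles (125 ml, about 130 g, mass varies): round, 50 mm in diameter, 112 mm tall over its cap, blank label; on top a ribbed grey cap, 28 mm in diameter, 22 mm high (does not turn), good to grip from above. Starts upright on the table. Origin: centre of its underside; z up along the bottle.
- bottle_250: Second tallest of four loose closed white bottles (250 ml, about 240 g, mass varies): round, 61 mm in diameter, 138 mm tall over its cap, blank label; on top a ribbed grey cap, 28 mm in diameter, 22 mm high (does not turn), good to grip from above. Starts upright on the table. Origin: centre of its underside; z up along the bottle.
- bottle_500: Tallest of four loose closed white bottles (500 ml, about 420 g, mass varies): round, 74 mm in diameter, 172 mm tall over its cap, blank label; on top a ribbed grey cap, 28 mm in diameter, 22 mm high (does not turn), good to grip from above. Starts upright on the table. Origin: centre of its underside; z up along the bottle.
- pad_a: One of four equal flat round cork pads, 80 mm in diameter and 3 mm thick, glued in a row 88 mm apart along the middle of the wooden tray; this is the first counted from the tray's +y end (a, b, c, d). Origin: centre of its underside, on the tray's top, so a bottle stands on it 3 mm higher; its y axis runs along the row from pad d towards pad a.
- pad_b: One of four equal flat round cork pads, 80 mm in diameter and 3 mm thick, glued in a row 88 mm apart along the middle of the wooden tray; this is the second counted from the tray's +y end (a, b, c, d). Origin: centre of its underside, on the tray's top, so a bottle stands on it 3 mm higher; its y axis runs along the row from pad d towards pad a.
- pad_c: One of four equal flat round cork pads, 80 mm in diameter and 3 mm thick, glued in a row 88 mm apart along the middle of the wooden tray; this is the third counted from the tray's +y end (a, b, c, d). Origin: centre of its underside, on the tray's top, so a bottle stands on it 3 mm higher; its y axis runs along the row from pad d towards pad a.
- pad_d: One of four equal flat round cork pads, 80 mm in diameter and 3 mm thick, glued in a row 88 mm apart along the middle of the wooden tray; this is the fourth counted from the tray's +y end (a, b, c, d). Origin: centre of its underside, on the tray's top, so a bottle stands on it 3 mm higher; its y axis runs along the row from pad d towards pad a.
- tray: Fixed brown wooden tray, 120 mm by 390 mm, its top 14 mm above the table, with a low thin brass rail (top 37 mm above the table) along the far long side and both ends, none on the side towards the robot. Origin: centre of its underside; y along its length, x across it away from the robot.
- scale: Fixed white kitchen scale, 200 by 150 mm, 22 mm high, with a steel plate and an empty glass mixing beaker (76 mm across, its rim 117 mm above the table) on it. It stands on the table beyond the left or the right end of the tray, changing from start to start; two stacked books, 53 mm high, lie beyond the other end. Origin: centre of its underside.
Things that resemble listed ones, but are neither listed nor needed, are in the scene too. Leave any red look-alike of the scale alone.

How it is judged:
By the outcome, as a careful person would: the job done as asked, in the order asked, and still so for the second after the job is handed in, with the robot touching nothing.
It also fails if it takes over 91 s, if anything falls off the work surface, if the arm or the gripper's body presses on something with over 40 N, if the wrist force passes 120 N, or if a joint passes its speed limit or range.

ROBOT

A 7-joint arm with a two-finger parallel gripper is mounted at the origin on the work surface. World frame = base frame: x ahead of the robot, y to its left, z up, the work surface at z = 0. Lengths are in m, angles in rad, forces in N, time in s.
With the tool pointing down it reaches from about 0.425 to 1.025 m from the base axis. Payload 9.4 kg.
Tool frame: the origin (TCP) lies at the very end of the fingers, on their centre line; the grasp point (between the pads) lies 19 mm behind it (bot.tcp_to_grasp is the distance from the TCP to the grasp point, in m); z points along the fingers, y is the line along which they close (so a half turn about z gives the same grasp; the last joint's range is limited). The gripper opens to 85 mm and grips with 20 to 120 N. Pads are 22 mm wide; open, the fingers measure 114 mm over their backs; the gripper's body (76 mm by 85 mm) begins 54 mm behind the grasp point. The pads swing forward as they close: fully open they stand 13 mm farther back than shut.
Start: joints at [-1.181, 0.599, -0.003, 1.599, 0.002, 0.943, -0.08], TCP at [0.326, 0.647, 0.231] pointing down, gripper open.
Joint ranges: [-2.57, 2.57], [-0.35, 1.97], [-1.29, 1.29], [0.11, 2.56], [-1.05, 4.19], [0.11, 1.86], [-2.63, 2.63]. Speed limits (rad/s): [2.22, 2.22, 3.01, 3.01, 3.14, 3.14, 3.14].

INTERFACE

Orientations are given as [roll, pitch, yaw] about the fixed x, y, z axes, in that order (R = Rz(yaw) Ry(pitch) Rx(roll)).
In Python, from workcell import bot gives the robot as it stands.
- The arm moves only by the tool send_rows, never from a script. Its argument "increments" is a list of rows, each an object with "jaw": the opening, from 0 (shut) to 1 (fully open); "linear": the shift along the tool's x, y, z normalised to -1 to 1, where 1 is 0.1 m, a list of three; "spin": the turn about the tool's z normalised to -1 to 1, where 1 is 90 degrees. A call has 1 to 5 rows; each row is the pose to reach, as a shift and turn from the pose commanded when the call began, along the tool's axes at that moment; what a row does not reach only later rows make up. A row lasts 1/8 s, in which the tool goes at most 62.5 mm and 10.7 degrees, less where a joint would pass 70% of its speed; a pose out of reach is approached as far as the arm can. A call with a number of a shift or a turn outside -1 to 1 is refused whole. A call with a gripper value outside its range is refused whole. The fingers move at their own pace and stop on an object; the grip force is fixed at half the most. Time passes only in rows, so rows that repeat a pose let the fingers close. It gives the time, the measured TCP pose, the force, the opening and the grip force at its end, in the units of the state.
- bot.state(): the state, without advancing time (a new reading comes with each control period).
- bot.read_camera(name): name is "side" or "top" or "wrist"; returns a dict with "color" (420x560x3 uint8, red, green, blue), "z_map" (420x560 float32, m along the optical axis (not along the pixel's ray), 0 where there is no reading), "intrinsics" (3x3 intrinsics, pixels), "k1" (the pictures are not rectified: a ray, as slopes to the right and down, at radius r is drawn at 1 + k1 r^2 times it, then the intrinsics apply), "R" (3x3) and "t" (3): a world point X has camera coordinates R X + t. Camera axes: x right, y down, z forward; pixel columns grow to the right and rows downward; lengths in m; the calibration is good to about 2 mm. A picture is of the moment at which its call begins.
- bot.job_done(): hands the job in; it is judged then, once.
The state is a dict: "t": time; "q": joint angles; "qvel": joint speeds; "effort": joint torques, N m; "tcp_pos": TCP position; "eef_rot": TCP orientation; "force": force on the tool from outside, world axes, zero at the start; "torque": the same for the moment, N m; "gripper_width": finger opening in m; "gripper_force": force on a finger pad.
Only numpy, scipy, OpenCV 4.12 (cv2) and the standard library are available. Lean on these libraries where they do the work, as an engineer would, in place of code of your own. Each camera call takes 0.05 s, during which the arm holds its last target. There are 200 camera calls.

## Working session

There is one attempt and no reset: what is moved stays moved. The work goes in short steps, Python scripts to look and compute and a tool call to move; the robot and the scene stay as the last step left them, time stands still between calls to the robot, and variables do not carry over. Pictures are saved under pics/ and viewed, at most 14 in all, crops included, and the job is handed in when it is done.

Besides the shell and the picture viewer there is one more tool, called after "Request:" as name(argument=value, ...) on one line, values as JSON. send_rows: Moves the arm, as the interface text tells. Its arguments: {"type":"object","properties":{"increments":{"type":"array","items":{"type":"object","properties":{"jaw":{"type":"number"},"linear":{"type":"array","items":{"type":"number"}},"spin":{"type":"number"}}}}},"required":["increments"]}

```bash
ls; mkdir -p pics
cat > h.py <<'E'
import numpy as np, cv2
from workcell import bot
def cam(n):
    c=bot.read_camera(n); return c
def save(c,f): cv2.imwrite('pics/'+f,cv2.cvtColor(c['color'],cv2.COLOR_RGB2BGR))
def ray(c,uv):
    K=np.array(c['intrinsics']);k=c['k1']
    n=cv2.undistortPoints(np.array(uv,float).reshape(-1,1,2),K,np.array([k,0,0,0,0.])).reshape(-1,2)
    d=np.c_[n,np.ones(len(n))]
    R=np.array(c['R']);t=np.array(c['t'])
    return -R.T@t, d@R
def onplane(c,uv,z):
    o,d=ray(c,uv); s=(z-o[2])/d[:,2]; return o+d*s[:,None]
def cloud(c):
    h,w=c['z_map'].shape;v,u=np.mgrid[:h,:w]
    o,d=ray(c,np.c_[u.ravel(),v.ravel()]); P=o+d*c['z_map'].reshape(-1,1)
    return P.reshape(h,w,3)
E
python3 - <<'E'
from h import *
for n in('top','side'):
    c=cam(n); save(c,n+'0.png'); print(n,-np.array(c['R']).T@c['t'],c['k1'])
s=bot.state();print(s['tcp_pos'],s['eef_rot'],s['gripper_width'],s['force'],s['t'])
E
```

```text
pics
top [0.35798812 0.11198293 1.15231235] -0.10923980112769145
side [-0.14694521 -0.8054673   0.70857412] -0.008780023705209158
[0.32609343 0.64705081 0.23050548] [-3.14021099e+00  1.18276773e-04  2.67487235e+00] 0.08553997250927467 [-0.26797245  0.46781961  0.05226308] 0.1
```

View pics/top0.png

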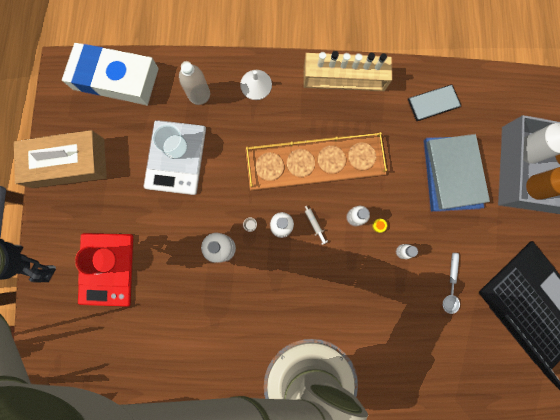

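View pics/side0.png

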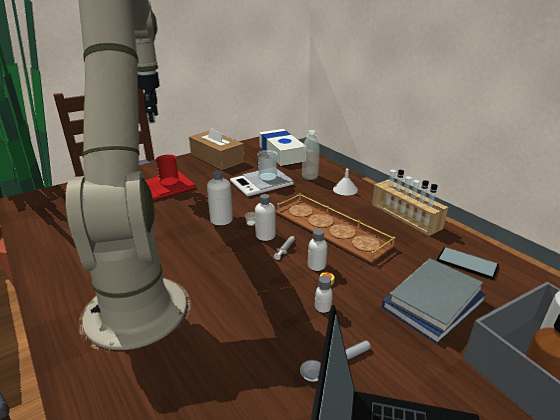

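Top view, where up is +x and left is +y:
- **White scale and beaker:** (175,157), at the tray's +y end, so pad a (270,166) takes the shortest bottle. The red look-alike is at (105,270).
- **Candidate bottles:** (218,247), (282,225), (358,215) and (407,251) look like the four white ones. Look-alikes are the clear bottle (193,83), the white funnel (256,85), the small jar (250,225), the yellow/red thing (380,226) and the white bottle in the bin (545,142).

The heights will confirm the choice.

Run:
```python
from h import *
c=cam('top'); P=cloud(c); np.set_printoptions(precision=4,suppress=True)
img=c['color'].astype(int)
s=cam('side');Q=cloud(s)
H={'60':(407,251,.088),'125':(358,215,.112),'250':(282,225,.138),'500':(218,247,.172)}
for n,(u,v,h) in H.items():
    for nm,C in(('top',P),('side',Q)):
        g=P[v,u]; 
        m=(np.hypot(C[...,0]-P[v,u,0],C[...,1]-P[v,u,1])<.06)&(abs(C[...,2]-h)<.008)&(C[...,2]>h-.012)
        X=C[m]; 
        if len(X)<5: print(n,nm,len(X));continue
        (cx,cy),r=cv2.minEnclosingCircle(X[:,:2].astype(np.float32))
        print(n,nm,m.sum(),'z',X[:,2].max(),'c',cx,cy,r,'med',np.median(X,0))
# pads: colour mask light cork within tray region
hsv=cv2.cvtColor(c['color'],cv2.COLOR_RGB2HSV)
print([hsv[166,270],hsv[180,255],hsv[150,300-15]])
for (u,v) in [(270,166),(300,163),(331,159),(362,156)]:print(hsv[v,u],P[v,u])
b=P[140:185,245:390]; print('tray z',np.median(b[...,2]))
t=c['color'][130:310,190:430]; cv2.imwrite('pics/crop.png',cv2.resize(t[...,::-1],None,fx=3,fy=3,interpolation=cv2.INTER_CUBIC)[:600])
```

```text
60 top 102 z 0.09204805702216956 c 0.3741205632686615 -0.24779680371284485 0.014982451684772968 med [ 0.3741 -0.2469  0.0877]
60 side 102 z 0.09017476057365614 c 0.3727782666683197 -0.2529721260070801 0.0149535508826375 med [ 0.3709 -0.2548  0.0873]
125 top 97 z 0.11695337479026136 c 0.4686909019947052 -0.11320970952510834 0.014660974964499474 med [ 0.4677 -0.1119  0.1117]
125 side 73 z 0.1137371853181971 c 0.46715396642684937 -0.11710289865732193 0.015545137226581573 med [ 0.4643 -0.1199  0.1108]
250 top 101 z 0.14257299669144285 c 0.43637099862098694 0.09514397382736206 0.014134091325104237 med [0.4366 0.0944 0.1381]
250 side 57 z 0.13912793095200893 c 0.43656742572784424 0.09079692512750626 0.015881765633821487 med [0.4331 0.0871 0.1364]
500 top 112 z 0.17644116719840852 c 0.36998608708381653 0.25712916254997253 0.01481803972274065 med [0.3702 0.2564 0.1717]
500 side 43 z 0.17434637007975917 c 0.36769095063209534 0.2522936463356018 0.014397426508367062 med [0.3679 0.248  0.1709]
[array([ 15, 130, 221], dtype=uint8), array([ 13, 164, 199], dtype=uint8), array([ 13, 164, 211], dtype=uint8)]
[ 15 130 221] [0.6016 0.1301 0.0188]
[ 15 133 221] [0.358  0.112  1.1523]
[ 15 132 215] [ 0.6281 -0.041   0.0151]
[ 15 132 220] [ 0.6388 -0.1282  0.0203]
tray z 0.014656168293523786
```

View pics/crop.png

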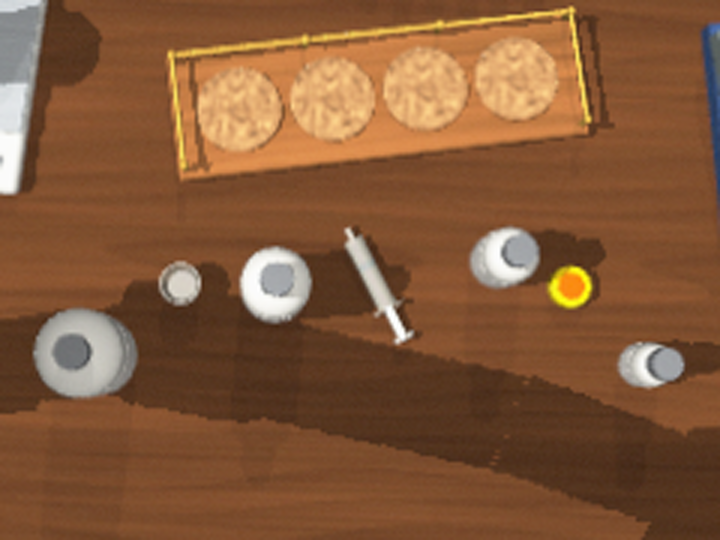

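The crop shows the four white bottles with grey caps. Their cap tops are at about 88, 112, 138 and 172 mm, so the identities hold. Next I measure the pads in both views.

Run:
```python
from h import *
np.set_printoptions(precision=4,suppress=True)
for n in('top','side'):
    c=cam(n); lab=cv2.cvtColor(c['color'],cv2.COLOR_RGB2HSV)
    h,w=lab.shape[:2]; v,u=np.mgrid[:h,:w]
    W=onplane(c,np.c_[u.ravel(),v.ravel()],.017).reshape(h,w,3)
    roi=(abs(W[...,0]-.62)<.085)&(abs(W[...,1])<.2)
    S=cv2.GaussianBlur(lab,(3,3),0)
    m=(roi&(S[...,1]<150)&(S[...,2]>150)&(S[...,0]<19)).astype(np.uint8)
    m=cv2.morphologyEx(m,cv2.MORPH_OPEN,np.ones((5,5),np.uint8))
    cs,_=cv2.findContours(m,cv2.RETR_EXTERNAL,cv2.CHAIN_APPROX_NONE)
    R=[]
    for k in cs:
        if cv2.contourArea(k)<150: continue
        p=onplane(c,k.reshape(-1,2),.017)[:,:2].astype(np.float32)
        (x,y),(a,b),_=cv2.fitEllipse(p); R.append((y,x,a,b))
    R=np.array(sorted(R,reverse=True)); print(n); print(R)
    if len(R)>1:print(np.diff(R[:,:2],axis=0))
```

```text
top
[[ 0.1332  0.6021  0.0758  0.0785]
 [ 0.0458  0.6148  0.078   0.0783]
 [-0.0414  0.6278  0.0771  0.0794]
 [-0.128   0.6408  0.0784  0.079 ]]
[[-0.0874  0.0128]
 [-0.0871  0.013 ]
 [-0.0866  0.013 ]]
side
[[ 0.1294  0.6028  0.0711  0.0761]
 [ 0.0443  0.6167  0.0744  0.0761]
 [-0.0438  0.6286  0.0747  0.0761]
 [-0.1322  0.6411  0.0715  0.0781]]
[[-0.0851  0.0139]
 [-0.0881  0.0119]
 [-0.0884  0.0126]]
```

Request:
send_rows(increments=[{"jaw": 1, "linear": [0, 0, -0.4], "spin": 0.1}, {"jaw": 1, "linear": [0, -0.5, -0.6], "spin": 0.22}, {"jaw": 1, "linear": [0, -1, -0.6], "spin": 0.34}, {"jaw": 1, "linear": [0, -1, -0.6], "spin": 0.46}, {"jaw": 1, "linear": [0, -1, -0.6], "spin": 0.58}])

```text
t: 0.92
tcp_pos: [0.281, 0.5577, 0.2919]
eef_rot: [3.141, -0.001, 1.762]
force: [0.1, 0.3, 0.1]
gripper_width: 0.0854
gripper_force: 0.0
```

Request:
send_rows(increments=[{"jaw": 1, "linear": [-0.3, 0, 0], "spin": 0.11}, {"jaw": 1, "linear": [-0.7, 0.1, 0], "spin": 0.122}, {"jaw": 1, "linear": [-1, 0.1, 0], "spin": 0.122}, {"jaw": 1, "linear": [-1, 0.1, 0], "spin": 0.122}])

```text
t: 1.42
tcp_pos: [0.3115, 0.4598, 0.2917]
eef_rot: [3.142, 0.0, 1.573]
force: [0.8, 0.6, -0.3]
gripper_width: 0.0852
gripper_force: 0.0
```

Request:
send_rows(increments=[{"jaw": 1, "linear": [-0.4, 0, 0], "spin": 0}, {"jaw": 1, "linear": [-0.8, 0.1, 0], "spin": 0}, {"jaw": 1, "linear": [-1, 0.2, 0], "spin": 0}, {"jaw": 1, "linear": [-1, 0.2, 0], "spin": 0}])

```text
t: 1.92
tcp_pos: [0.3318, 0.3616, 0.2917]
eef_rot: [3.141, -0.001, 1.574]
force: [0.0, 0.8, -0.3]
gripper_width: 0.0855
gripper_force: 0.0
```

Request:
send_rows(increments=[{"jaw": 1, "linear": [-0.4, 0.2, 0], "spin": 0}, {"jaw": 1, "linear": [-0.8, 0.37, 0], "spin": 0}, {"jaw": 1, "linear": [-1, 0.37, 0], "spin": 0}, {"jaw": 1, "linear": [-1, 0.37, 0], "spin": 0}])

```text
t: 2.42
tcp_pos: [0.3684, 0.2625, 0.2914]
eef_rot: [-3.141, -0.0, 1.575]
force: [-0.6, -0.7, 0.5]
gripper_width: 0.0852
gripper_force: 0.0
```

Run:
```python
from h import *
np.set_printoptions(precision=4,suppress=True)
c=cam('wrist'); save(c,'w0.png'); s=bot.state(); print(s['tcp_pos'],-np.array(c['R']).T@c['t'])
C=cloud(c); z=.172
m=(np.hypot(C[...,0]-.37,C[...,1]-.255)<.05)&(abs(C[...,2]-z)<.006)
X=C[m];print(m.sum(),X.max(0) if len(X) else '',cv2.minEnclosingCircle(X[:,:2].astype(np.float32)) if len(X) else '')
```

```text
[0.3684 0.2636 0.2914] [0.3672 0.331  0.4329]
878 [0.3832 0.2691 0.1725] ((0.36863142251968384, 0.25452879071235657), 0.014711814001202583)
```

View pics/w0.png

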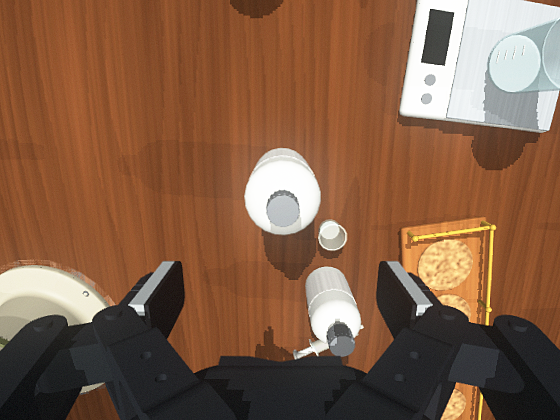

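The wrist view shows bottle_500's cap at (284,208), between the open fingers. It measures (0.3686, 0.2545), which agrees with the mean of the other two views. Now descend and grip.

Request:
send_rows(increments=[{"jaw": 1, "linear": [-0.085, 0, 0.3], "spin": 0}, {"jaw": 1, "linear": [-0.085, 0, 0.7], "spin": 0}, {"jaw": 1, "linear": [-0.085, 0, 1], "spin": 0}, {"jaw": 1, "linear": [-0.085, 0, 1], "spin": 0}])

```text
t: 2.98
tcp_pos: [0.3676, 0.2549, 0.1897]
eef_rot: [-3.139, 0.003, 1.578]
force: [-0.1, 1.2, 0.2]
gripper_width: 0.0855
gripper_force: 0.0
```

Request:
send_rows(increments=[{"jaw": 1, "linear": [0, 0, 0.2], "spin": 0}, {"jaw": 1, "linear": [0, 0, 0.4], "spin": 0}, {"jaw": 1, "linear": [0, 0, 0.41], "spin": 0}])

```text
t: 3.35
tcp_pos: [0.3686, 0.2549, 0.1504]
eef_rot: [-3.141, 0.0, 1.577]
force: [-0.0, -0.7, -0.1]
gripper_width: 0.0856
gripper_force: 0.0
```

Request:
send_rows(increments=[{"jaw": 0, "linear": [0, 0, 0], "spin": 0}, {"jaw": 0, "linear": [0, 0, 0], "spin": 0}, {"jaw": 0, "linear": [0, 0, 0], "spin": 0}, {"jaw": 0, "linear": [0, 0, 0], "spin": 0}, {"jaw": 0, "linear": [0, 0, 0], "spin": 0}])

```text
t: 3.98
tcp_pos: [0.3696, 0.2542, 0.151]
eef_rot: [3.14, -0.001, 1.576]
force: [1.8, -0.9, 7.1]
gripper_width: 0.026
gripper_force: 58.8
```

Request:
send_rows(increments=[{"jaw": 0, "linear": [0, 0, -0.1], "spin": 0}, {"jaw": 0, "linear": [0, 0, -0.35], "spin": 0}, {"jaw": 0, "linear": [0, 0, -0.7], "spin": 0}, {"jaw": 0, "linear": [0, 0, -0.8], "spin": 0}, {"jaw": 0, "linear": [0, 0, -0.8], "spin": 0}])

```text
t: 4.6
tcp_pos: [0.3685, 0.2539, 0.2304]
eef_rot: [3.141, -0.001, 1.577]
force: [0.5, 0.3, -5.2]
gripper_width: 0.0259
gripper_force: 60.0
```

Request:
send_rows(increments=[{"jaw": 0, "linear": [-0.1, 0.2, 0], "spin": 0}, {"jaw": 0, "linear": [-0.2, 0.55, 0], "spin": 0}, {"jaw": 0, "linear": [-0.4, 1, 0], "spin": 0}])

```text
t: 4.97
tcp_pos: [0.4686, 0.2147, 0.2286]
eef_rot: [-3.139, 0.001, 1.579]
force: [0.2, 0.2, -5.2]
gripper_width: 0.0259
gripper_force: 60.0
```

Request:
send_rows(increments=[{"jaw": 0, "linear": [-0.35, 0.35, 0], "spin": 0}, {"jaw": 0, "linear": [-0.7, 0.7, 0], "spin": 0}, {"jaw": 0, "linear": [-1, 1, 0], "spin": 0}])

```text
t: 5.35
tcp_pos: [0.5699, 0.1131, 0.2282]
eef_rot: [-3.139, 0.001, 1.575]
force: [0.4, 0.7, -4.8]
gripper_width: 0.0259
gripper_force: 60.1
```

Request:
send_rows(increments=[{"jaw": 0, "linear": [-0.35, 0.25, 0], "spin": 0}, {"jaw": 0, "linear": [-0.7, 0.5, 0], "spin": 0}, {"jaw": 0, "linear": [-1, 0.7, 0], "spin": 0}])

```text
t: 5.72
tcp_pos: [0.64, 0.0136, 0.2279]
eef_rot: [-3.139, 0.001, 1.575]
force: [0.1, 0.4, -5.0]
gripper_width: 0.0259
gripper_force: 60.0
```

Request:
send_rows(increments=[{"jaw": 0, "linear": [-0.3, 0, 0], "spin": 0}, {"jaw": 0, "linear": [-0.6, 0, 0], "spin": 0}, {"jaw": 0, "linear": [-0.85, 0, 0], "spin": 0}, {"jaw": 0, "linear": [-1, 0, 0], "spin": 0}, {"jaw": 0, "linear": [-1, 0, 0], "spin": 0}])

```text
t: 6.35
tcp_pos: [0.64, -0.0858, 0.2292]
eef_rot: [-3.14, 0.0, 1.574]
force: [0.4, 1.0, -4.8]
gripper_width: 0.0259
gripper_force: 60.1
```

Request:
send_rows(increments=[{"jaw": 0, "linear": [-0.2, 0.01, 0], "spin": 0}, {"jaw": 0, "linear": [-0.44, 0.01, 0], "spin": 0}, {"jaw": 0, "linear": [-0.44, 0.01, 0.25], "spin": 0}, {"jaw": 0, "linear": [-0.44, 0.01, 0.5], "spin": 0}, {"jaw": 0, "linear": [-0.44, 0.01, 0.55], "spin": 0}])

```text
t: 6.98
tcp_pos: [0.641, -0.1278, 0.1736]
eef_rot: [-3.139, -0.001, 1.577]
force: [-0.4, 0.6, -4.3]
gripper_width: 0.0257
gripper_force: 60.1
```

Request:
send_rows(increments=[{"jaw": 0, "linear": [0, 0, 0], "spin": 0}, {"jaw": 0, "linear": [0, 0, 0.02], "spin": 0}, {"jaw": 0, "linear": [0, 0, 0.04], "spin": 0}, {"jaw": 0, "linear": [0, 0, 0.05], "spin": 0}, {"jaw": 0, "linear": [0, 0, 0.05], "spin": 0}])

```text
t: 7.6
tcp_pos: [0.6418, -0.1287, 0.1704]
eef_rot: [3.141, 0.0, 1.576]
force: [-0.3, 0.5, -4.6]
gripper_width: 0.026
gripper_force: 60.1
```

Request:
send_rows(increments=[{"jaw": 0, "linear": [-0.01, 0, 0.01], "spin": 0}, {"jaw": 0, "linear": [-0.01, 0, 0.015], "spin": 0}, {"jaw": 0, "linear": [-0.01, 0, 0.02], "spin": 0}, {"jaw": 0, "linear": [-0.01, 0, 0.02], "spin": 0}])

```text
t: 8.1
tcp_pos: [0.6418, -0.1297, 0.1683]
eef_rot: [3.142, 0.0, 1.576]
force: [-0.6, 0.5, -4.9]
gripper_width: 0.0262
gripper_force: 60.2
```

Request:
send_rows(increments=[{"jaw": 0, "linear": [0, 0, 0.01], "spin": 0}, {"jaw": 0, "linear": [0, 0, 0.01], "spin": 0}, {"jaw": 0, "linear": [0, 0, 0.01], "spin": 0}])

```text
t: 8.48
tcp_pos: [0.6424, -0.1299, 0.168]
eef_rot: [3.14, 0.0, 1.576]
force: [-0.2, -0.4, 5.3]
gripper_width: 0.0261
gripper_force: 61.0
```

Contact: the force went from −4.9 to +5.3 N. Release and rise.

Request:
send_rows(increments=[{"jaw": 0.6, "linear": [0, 0, 0], "spin": 0}, {"jaw": 1, "linear": [0, 0, 0], "spin": 0}, {"jaw": 1, "linear": [0, 0, 0], "spin": 0}, {"jaw": 1, "linear": [0, 0, 0], "spin": 0}])

```text
t: 8.98
tcp_pos: [0.6417, -0.1297, 0.1672]
eef_rot: [-3.141, 0.0, 1.576]
force: [0.6, 0.0, -0.6]
gripper_width: 0.0859
gripper_force: 0.0
```

Request:
send_rows(increments=[{"jaw": 1, "linear": [0, 0, -0.15], "spin": 0}, {"jaw": 1, "linear": [0, 0, -0.4], "spin": 0}, {"jaw": 1, "linear": [0, 0, -0.7], "spin": 0}, {"jaw": 1, "linear": [0, 0, -0.9], "spin": 0}, {"jaw": 1, "linear": [0, 0, -0.9], "spin": 0}])

```text
t: 9.6
tcp_pos: [0.6427, -0.1301, 0.2598]
eef_rot: [3.138, 0.0, 1.576]
force: [-0.1, -0.5, -0.5]
gripper_width: 0.0853
gripper_force: 0.0
```

Request:
send_rows(increments=[{"jaw": 1, "linear": [0.3, -0.3, 0], "spin": 0}, {"jaw": 1, "linear": [0.7, -0.7, 0], "spin": 0}, {"jaw": 1, "linear": [1, -1, 0], "spin": 0}])

```text
t: 9.98
tcp_pos: [0.5392, -0.0288, 0.2567]
eef_rot: [-3.14, -0.0, 1.577]
force: [0.5, -0.3, 0.3]
gripper_width: 0.0856
gripper_force: 0.0
```

Request:
send_rows(increments=[{"jaw": 1, "linear": [0.4, -0.4, 0], "spin": 0}, {"jaw": 1, "linear": [0.7, -0.7, 0], "spin": 0}, {"jaw": 1, "linear": [1, -1, 0], "spin": 0}, {"jaw": 1, "linear": [1, -1, 0], "spin": 0}])

```text
t: 10.48
tcp_pos: [0.4384, 0.071, 0.257]
eef_rot: [-3.14, -0.001, 1.58]
force: [-0.5, 0.4, 0.1]
gripper_width: 0.085
gripper_force: 0.0
```

```bash
cat > w.py <<'E'
import sys
from h import *
np.set_printoptions(precision=4,suppress=True)
x,y,z=map(float,sys.argv[1:4])
c=cam('wrist'); s=bot.state(); C=cloud(c)
m=(np.hypot(C[...,0]-x,C[...,1]-y)<.03)&(abs(C[...,2]-z)<.006)
X=C[m];(p,r)=cv2.minEnclosingCircle(X[:,:2].astype(np.float32)); p=np.array(p);t=np.array(s['tcp_pos'])
print(t,m.sum(),'cap',p,r,X[:,2].max(),'shift lin: ',(p[1]-t[1])*10,(p[0]-t[0])*10,(t[2]-(z-.022))*10)
E
python3 w.py .4365 .093 .138
```

```text
[0.44   0.07   0.2572] 916 cap [0.4344 0.093 ] 0.014629696495831013 0.13906479360487506 shift lin:  0.23040469709852116 -0.05654887307923906 1.4121089307901855
```

Request:
send_rows(increments=[{"jaw": 1, "linear": [0.23, -0.05, 0.2], "spin": 0.006}, {"jaw": 1, "linear": [0.23, -0.05, 0.6], "spin": 0.006}, {"jaw": 1, "linear": [0.23, -0.05, 0.9], "spin": 0.006}, {"jaw": 1, "linear": [0.23, -0.05, 0.9], "spin": 0.006}])

```text
t: 11.02
tcp_pos: [0.4354, 0.0909, 0.1657]
eef_rot: [-3.138, 0.002, 1.565]
force: [-0.9, -0.6, 0.1]
gripper_width: 0.0855
gripper_force: 0.0
```

Request:
send_rows(increments=[{"jaw": 1, "linear": [0, 0, 0.2], "spin": 0}, {"jaw": 1, "linear": [0, 0, 0.4], "spin": 0}, {"jaw": 1, "linear": [0, 0, 0.5], "spin": 0}, {"jaw": 1, "linear": [0, 0, 0.5], "spin": 0}])

```text
t: 11.52
tcp_pos: [0.436, 0.0918, 0.1175]
eef_rot: [-3.142, 0.0, 1.566]
force: [0.2, 0.7, -0.4]
gripper_width: 0.0853
gripper_force: 0.0
```

Request:
send_rows(increments=[{"jaw": 0, "linear": [0, 0, 0], "spin": 0}, {"jaw": 0, "linear": [0, 0, 0], "spin": 0}, {"jaw": 0, "linear": [0, 0, 0], "spin": 0}, {"jaw": 0, "linear": [0, 0, 0], "spin": 0}, {"jaw": 0, "linear": [0, 0, 0], "spin": 0}])

```text
t: 12.15
tcp_pos: [0.4361, 0.0923, 0.1178]
eef_rot: [3.14, -0.0, 1.567]
force: [-1.0, -0.5, 7.2]
gripper_width: 0.0259
gripper_force: 58.5
```

Request:
send_rows(increments=[{"jaw": 0, "linear": [0, 0, -0.1], "spin": 0}, {"jaw": 0, "linear": [0, 0, -0.35], "spin": 0}, {"jaw": 0, "linear": [0, 0, -0.7], "spin": 0}, {"jaw": 0, "linear": [0, 0, -0.8], "spin": 0}, {"jaw": 0, "linear": [0, 0, -0.8], "spin": 0}])

```text
t: 12.78
tcp_pos: [0.4356, 0.0925, 0.1977]
eef_rot: [3.14, -0.001, 1.567]
force: [0.0, -0.0, -2.2]
gripper_width: 0.0262
gripper_force: 59.6
```

Request:
send_rows(increments=[{"jaw": 0, "linear": [-0.1, 0.2, 0], "spin": 0}, {"jaw": 0, "linear": [-0.3, 0.55, 0], "spin": 0}, {"jaw": 0, "linear": [-0.6, 1, 0], "spin": 0}])

```text
t: 13.15
tcp_pos: [0.5352, 0.0323, 0.1958]
eef_rot: [-3.139, -0.0, 1.569]
force: [0.5, 0.2, -1.7]
gripper_width: 0.0256
gripper_force: 59.5
```

Request:
send_rows(increments=[{"jaw": 0, "linear": [-0.3, 0.4, 0], "spin": 0}, {"jaw": 0, "linear": [-0.6, 0.75, 0], "spin": 0}, {"jaw": 0, "linear": [-0.75, 0.93, 0], "spin": 0}, {"jaw": 0, "linear": [-0.75, 0.93, 0], "spin": 0}, {"jaw": 0, "linear": [-0.75, 0.93, 0], "spin": 0}])

```text
t: 13.78
tcp_pos: [0.6268, -0.043, 0.1958]
eef_rot: [-3.139, -0.0, 1.567]
force: [0.4, 0.5, -2.2]
gripper_width: 0.026
gripper_force: 59.6
```

Request:
send_rows(increments=[{"jaw": 0, "linear": [0, 0, 0.2], "spin": 0}, {"jaw": 0, "linear": [0, 0, 0.4], "spin": 0}, {"jaw": 0, "linear": [0, 0, 0.57], "spin": 0}, {"jaw": 0, "linear": [0, 0, 0.57], "spin": 0}, {"jaw": 0, "linear": [0, 0, 0.57], "spin": 0}])

```text
t: 14.4
tcp_pos: [0.6282, -0.0435, 0.1407]
eef_rot: [3.141, 0.0, 1.567]
force: [0.4, -0.3, -1.5]
gripper_width: 0.0258
gripper_force: 59.6
```

Request:
send_rows(increments=[{"jaw": 0, "linear": [0.005, 0, 0.015], "spin": 0}, {"jaw": 0, "linear": [0.005, 0, 0.03], "spin": 0}, {"jaw": 0, "linear": [0.005, 0, 0.045], "spin": 0}, {"jaw": 0, "linear": [0.005, 0, 0.05], "spin": 0}, {"jaw": 0, "linear": [0.005, 0, 0.05], "spin": 0}])

```text
t: 15.02
tcp_pos: [0.628, -0.0432, 0.1353]
eef_rot: [-3.142, 0.0, 1.567]
force: [-0.3, -0.0, -1.6]
gripper_width: 0.0261
gripper_force: 59.6
```

Request:
send_rows(increments=[{"jaw": 0, "linear": [0, 0, 0.01], "spin": 0}, {"jaw": 0, "linear": [0, 0, 0.01], "spin": 0}, {"jaw": 0, "linear": [0, 0, 0.01], "spin": 0}])

```text
t: 15.4
tcp_pos: [0.6284, -0.0432, 0.135]
eef_rot: [3.141, -0.0, 1.567]
force: [-1.0, 0.1, 6.8]
gripper_width: 0.0258
gripper_force: 60.6
```

Request:
send_rows(increments=[{"jaw": 0.6, "linear": [0, 0, 0], "spin": 0}, {"jaw": 1, "linear": [0, 0, 0], "spin": 0}, {"jaw": 1, "linear": [0, 0, 0], "spin": 0}, {"jaw": 1, "linear": [0, 0, 0], "spin": 0}])

```text
t: 15.9
tcp_pos: [0.628, -0.0432, 0.1342]
eef_rot: [-3.141, 0.0, 1.567]
force: [0.3, -0.5, -0.4]
gripper_width: 0.0855
gripper_force: 0.0
```

Request:
send_rows(increments=[{"jaw": 1, "linear": [0, 0, -0.15], "spin": 0}, {"jaw": 1, "linear": [0, 0, -0.4], "spin": 0}, {"jaw": 1, "linear": [0, 0, -0.7], "spin": 0}, {"jaw": 1, "linear": [0, 0, -1], "spin": 0}, {"jaw": 1, "linear": [0, 0, -1], "spin": 0}])

```text
t: 16.52
tcp_pos: [0.6294, -0.0434, 0.2376]
eef_rot: [3.136, -0.0, 1.566]
force: [0.4, 0.1, -0.9]
gripper_width: 0.0853
gripper_force: 0.0
```

Request:
send_rows(increments=[{"jaw": 1, "linear": [0, -0.3, 0], "spin": 0}, {"jaw": 1, "linear": [0, -0.7, 0], "spin": 0}, {"jaw": 1, "linear": [-0.1, -1, 0], "spin": 0}])

```text
t: 16.9
tcp_pos: [0.5261, -0.0522, 0.234]
eef_rot: [-3.14, -0.0, 1.568]
force: [-0.1, -0.4, 0.9]
gripper_width: 0.0853
gripper_force: 0.0
```

Request:
send_rows(increments=[{"jaw": 1, "linear": [-0.3, -0.3, 0], "spin": 0}, {"jaw": 1, "linear": [-0.5, -0.6, 0], "spin": 0}, {"jaw": 1, "linear": [-0.5, -0.6, 0], "spin": 0}, {"jaw": 1, "linear": [-0.5, -0.6, 0], "spin": 0}])

```text
t: 17.4
tcp_pos: [0.4684, -0.1021, 0.2344]
eef_rot: [3.141, -0.0, 1.567]
force: [0.2, -0.2, 0.2]
gripper_width: 0.0853
gripper_force: 0.0
```

```bash
python3 w.py .468 -.115 .112
```

```text
[ 0.4687 -0.1019  0.2343] 853 cap [ 0.4666 -0.1147] 0.014765717089176178 0.11302342337648807 shift lin:  -0.12804522307853075 -0.02120025485281174 1.4433071829475328
```

Request:
send_rows(increments=[{"jaw": 1, "linear": [-0.13, -0.02, 0.2], "spin": 0}, {"jaw": 1, "linear": [-0.13, -0.02, 0.6], "spin": 0}, {"jaw": 1, "linear": [-0.13, -0.02, 0.9], "spin": 0}, {"jaw": 1, "linear": [-0.13, -0.02, 0.9], "spin": 0}])

```text
t: 17.95
tcp_pos: [0.4654, -0.1148, 0.1426]
eef_rot: [-3.138, -0.0, 1.568]
force: [0.6, 0.3, 0.6]
gripper_width: 0.0855
gripper_force: 0.0
```

Request:
send_rows(increments=[{"jaw": 1, "linear": [0, 0, 0.2], "spin": 0}, {"jaw": 1, "linear": [0, 0, 0.4], "spin": 0}, {"jaw": 1, "linear": [0, 0, 0.53], "spin": 0}, {"jaw": 1, "linear": [0, 0, 0.53], "spin": 0}])

```text
t: 18.45
tcp_pos: [0.466, -0.1153, 0.0912]
eef_rot: [-3.141, -0.0, 1.567]
force: [-0.3, -0.9, 0.3]
gripper_width: 0.0852
gripper_force: 0.0
```

Request:
send_rows(increments=[{"jaw": 0, "linear": [0, 0, 0], "spin": 0}, {"jaw": 0, "linear": [0, 0, 0], "spin": 0}, {"jaw": 0, "linear": [0, 0, 0], "spin": 0}, {"jaw": 0, "linear": [0, 0, 0], "spin": 0}, {"jaw": 0, "linear": [0, 0, 0], "spin": 0}])

```text
t: 19.08
tcp_pos: [0.4665, -0.1155, 0.0919]
eef_rot: [3.14, 0.0, 1.567]
force: [0.7, -0.4, 5.5]
gripper_width: 0.0259
gripper_force: 58.5
```

Request:
send_rows(increments=[{"jaw": 0, "linear": [0, 0, -0.1], "spin": 0}, {"jaw": 0, "linear": [0, 0, -0.35], "spin": 0}, {"jaw": 0, "linear": [0, 0, -0.7], "spin": 0}, {"jaw": 0, "linear": [0, 0, -0.8], "spin": 0}, {"jaw": 0, "linear": [0, 0, -0.8], "spin": 0}])

```text
t: 19.7
tcp_pos: [0.4659, -0.1152, 0.1717]
eef_rot: [3.14, -0.0, 1.567]
force: [0.1, -0.1, -1.4]
gripper_width: 0.0259
gripper_force: 59.3
```

Request:
send_rows(increments=[{"jaw": 0, "linear": [0.2, 0.1, 0], "spin": 0}, {"jaw": 0, "linear": [0.55, 0.3, 0], "spin": 0}, {"jaw": 0, "linear": [1, 0.5, 0], "spin": 0}])

```text
t: 20.08
tcp_pos: [0.5161, -0.0155, 0.1701]
eef_rot: [-3.14, 0.001, 1.565]
force: [1.3, -0.2, -2.7]
gripper_width: 0.0261
gripper_force: 59.3
```

Request:
send_rows(increments=[{"jaw": 0, "linear": [0.35, 0.35, 0], "spin": 0}, {"jaw": 0, "linear": [0.6, 0.7, 0], "spin": 0}, {"jaw": 0, "linear": [0.6, 1, 0], "spin": 0}, {"jaw": 0, "linear": [0.6, 1, 0], "spin": 0}, {"jaw": 0, "linear": [0.6, 1, 0], "spin": 0}])

```text
t: 20.7
tcp_pos: [0.615, 0.0435, 0.1698]
eef_rot: [-3.139, 0.001, 1.566]
force: [-0.3, 0.0, -2.7]
gripper_width: 0.0258
gripper_force: 59.4
```

Request:
send_rows(increments=[{"jaw": 0, "linear": [0, 0, 0.2], "spin": 0}, {"jaw": 0, "linear": [0, 0, 0.4], "spin": 0}, {"jaw": 0, "linear": [0, 0, 0.57], "spin": 0}, {"jaw": 0, "linear": [0, 0, 0.57], "spin": 0}, {"jaw": 0, "linear": [0, 0, 0.57], "spin": 0}])

```text
t: 21.32
tcp_pos: [0.6165, 0.0437, 0.1147]
eef_rot: [3.141, 0.0, 1.566]
force: [-1.0, 0.4, -1.9]
gripper_width: 0.0261
gripper_force: 59.5
```

Request:
send_rows(increments=[{"jaw": 0, "linear": [0.01, -0.01, 0.015], "spin": 0}, {"jaw": 0, "linear": [0.01, -0.01, 0.03], "spin": 0}, {"jaw": 0, "linear": [0.01, -0.01, 0.045], "spin": 0}, {"jaw": 0, "linear": [0.01, -0.01, 0.05], "spin": 0}, {"jaw": 0, "linear": [0.01, -0.01, 0.05], "spin": 0}])

```text
t: 21.95
tcp_pos: [0.6154, 0.0449, 0.1093]
eef_rot: [-3.142, 0.0, 1.567]
force: [-0.3, -0.9, -2.1]
gripper_width: 0.0261
gripper_force: 59.5
```

Request:
send_rows(increments=[{"jaw": 0, "linear": [0, 0, 0.01], "spin": 0}, {"jaw": 0, "linear": [0, 0, 0.01], "spin": 0}, {"jaw": 0, "linear": [0, 0, 0.01], "spin": 0}])

```text
t: 22.32
tcp_pos: [0.6159, 0.0449, 0.1089]
eef_rot: [3.14, -0.0, 1.567]
force: [-0.6, -1.0, 6.3]
gripper_width: 0.0261
gripper_force: 60.0
```

Request:
send_rows(increments=[{"jaw": 0.6, "linear": [0, 0, 0], "spin": 0}, {"jaw": 1, "linear": [0, 0, 0], "spin": 0}, {"jaw": 1, "linear": [0, 0, 0], "spin": 0}, {"jaw": 1, "linear": [0, 0, 0], "spin": 0}])

```text
t: 22.82
tcp_pos: [0.6154, 0.0449, 0.1082]
eef_rot: [-3.142, 0.0, 1.567]
force: [-0.5, 0.0, 0.3]
gripper_width: 0.0856
gripper_force: 0.0
```

Request:
send_rows(increments=[{"jaw": 1, "linear": [0, 0, -0.15], "spin": 0}, {"jaw": 1, "linear": [0, 0, -0.4], "spin": 0}, {"jaw": 1, "linear": [0, 0, -0.7], "spin": 0}, {"jaw": 1, "linear": [0, 0, -1], "spin": 0}, {"jaw": 1, "linear": [0, 0, -1], "spin": 0}])

```text
t: 23.45
tcp_pos: [0.6168, 0.0448, 0.2116]
eef_rot: [3.137, -0.001, 1.566]
force: [-0.4, 0.4, -0.4]
gripper_width: 0.0853
gripper_force: 0.0
```

Request:
send_rows(increments=[{"jaw": 1, "linear": [0, -0.3, 0], "spin": 0}, {"jaw": 1, "linear": [0, -0.7, 0], "spin": 0}, {"jaw": 1, "linear": [-0.2, -1, 0], "spin": 0}])

```text
t: 23.82
tcp_pos: [0.5134, 0.0264, 0.2079]
eef_rot: [-3.14, -0.0, 1.569]
force: [0.4, -1.2, 1.0]
gripper_width: 0.0851
gripper_force: 0.0
```

Request:
send_rows(increments=[{"jaw": 1, "linear": [-0.35, -0.35, 0], "spin": 0}, {"jaw": 1, "linear": [-0.7, -0.7, 0], "spin": 0}, {"jaw": 1, "linear": [-1, -1, 0], "spin": 0}])

```text
t: 24.2
tcp_pos: [0.4132, -0.0753, 0.2083]
eef_rot: [-3.141, -0.0, 1.566]
force: [0.6, -0.3, -0.3]
gripper_width: 0.085
gripper_force: 0.0
```

Request:
send_rows(increments=[{"jaw": 1, "linear": [-0.35, -0.15, 0], "spin": 0}, {"jaw": 1, "linear": [-0.7, -0.3, 0], "spin": 0}, {"jaw": 1, "linear": [-1, -0.42, 0], "spin": 0}])

```text
t: 24.58
tcp_pos: [0.3715, -0.1751, 0.2083]
eef_rot: [-3.142, -0.0, 1.566]
force: [-0.7, -0.2, 0.0]
gripper_width: 0.0855
gripper_force: 0.0
```

Request:
send_rows(increments=[{"jaw": 1, "linear": [-0.3, 0, 0], "spin": 0}, {"jaw": 1, "linear": [-0.6, 0, 0], "spin": 0}, {"jaw": 1, "linear": [-0.6, 0, 0], "spin": 0}, {"jaw": 1, "linear": [-0.6, 0, 0], "spin": 0}])

```text
t: 25.08
tcp_pos: [0.3719, -0.2335, 0.2081]
eef_rot: [-3.141, -0.001, 1.566]
force: [-0.7, -0.2, 0.0]
gripper_width: 0.0854
gripper_force: 0.0
```

```bash
python3 w.py .3735 -.2505 .088
```

```text
[ 0.372  -0.2332  0.2081] 847 cap [ 0.3737 -0.2509] 0.01492120698094368 0.08924113177908993 shift lin:  -0.17709231639736533 0.016553768345268782 1.4210156979130306
```

Request:
send_rows(increments=[{"jaw": 1, "linear": [-0.175, 0.02, 0.2], "spin": 0}, {"jaw": 1, "linear": [-0.175, 0.02, 0.6], "spin": 0}, {"jaw": 1, "linear": [-0.175, 0.02, 0.9], "spin": 0}, {"jaw": 1, "linear": [-0.175, 0.02, 0.9], "spin": 0}])

```text
t: 25.62
tcp_pos: [0.3733, -0.2502, 0.117]
eef_rot: [-3.138, -0.002, 1.568]
force: [-0.5, 0.2, -0.5]
gripper_width: 0.0854
gripper_force: 0.0
```

Request:
send_rows(increments=[{"jaw": 1, "linear": [0, 0, 0.2], "spin": 0}, {"jaw": 1, "linear": [0, 0, 0.4], "spin": 0}, {"jaw": 1, "linear": [0, 0, 0.51], "spin": 0}, {"jaw": 1, "linear": [0, 0, 0.51], "spin": 0}])

```text
t: 26.12
tcp_pos: [0.3743, -0.2513, 0.0676]
eef_rot: [-3.141, -0.0, 1.567]
force: [0.7, -0.2, -1.0]
gripper_width: 0.0855
gripper_force: 0.0
```

Request:
send_rows(increments=[{"jaw": 0, "linear": [0, 0, 0], "spin": 0}, {"jaw": 0, "linear": [0, 0, 0], "spin": 0}, {"jaw": 0, "linear": [0, 0, 0], "spin": 0}, {"jaw": 0, "linear": [0, 0, 0], "spin": 0}, {"jaw": 0, "linear": [0, 0, 0], "spin": 0}])

```text
t: 26.75
tcp_pos: [0.3746, -0.2517, 0.0678]
eef_rot: [3.14, 0.0, 1.567]
force: [0.5, -0.0, 6.9]
gripper_width: 0.026
gripper_force: 58.4
```

Request:
send_rows(increments=[{"jaw": 0, "linear": [0, 0, -0.1], "spin": 0}, {"jaw": 0, "linear": [0, 0, -0.35], "spin": 0}, {"jaw": 0, "linear": [0, 0, -0.7], "spin": 0}, {"jaw": 0, "linear": [0, 0, -0.8], "spin": 0}, {"jaw": 0, "linear": [0, 0, -0.8], "spin": 0}])

```text
t: 27.38
tcp_pos: [0.3746, -0.2515, 0.1478]
eef_rot: [3.14, 0.001, 1.567]
force: [0.9, 0.4, -1.4]
gripper_width: 0.0258
gripper_force: 59.2
```

Request:
send_rows(increments=[{"jaw": 0, "linear": [0.2, 0.1, 0], "spin": 0}, {"jaw": 0, "linear": [0.55, 0.2, 0], "spin": 0}, {"jaw": 0, "linear": [1, 0.4, 0], "spin": 0}])

```text
t: 27.75
tcp_pos: [0.4139, -0.1513, 0.1463]
eef_rot: [-3.14, 0.0, 1.564]
force: [0.6, 0.3, -1.1]
gripper_width: 0.0259
gripper_force: 59.2
```

Request:
send_rows(increments=[{"jaw": 0, "linear": [0.35, 0.05, 0], "spin": 0}, {"jaw": 0, "linear": [0.7, 0.1, 0], "spin": 0}, {"jaw": 0, "linear": [1, 0.2, 0], "spin": 0}])

```text
t: 28.12
tcp_pos: [0.4342, -0.0505, 0.1462]
eef_rot: [-3.139, 0.0, 1.567]
force: [1.1, 0.8, 0.6]
gripper_width: 0.0258
gripper_force: 59.2
```

Request:
send_rows(increments=[{"jaw": 0, "linear": [0.35, 0.1, 0], "spin": 0}, {"jaw": 0, "linear": [0.7, 0.2, 0], "spin": 0}, {"jaw": 0, "linear": [1, 0.3, 0], "spin": 0}])

```text
t: 28.5
tcp_pos: [0.4651, 0.0494, 0.1461]
eef_rot: [-3.14, 0.001, 1.567]
force: [-0.2, -0.4, -0.6]
gripper_width: 0.026
gripper_force: 59.2
```

Request:
send_rows(increments=[{"jaw": 0, "linear": [0.35, 0.3, 0], "spin": 0}, {"jaw": 0, "linear": [0.7, 0.65, 0], "spin": 0}, {"jaw": 0, "linear": [0.83, 1, 0], "spin": 0}])

```text
t: 28.88
tcp_pos: [0.566, 0.1334, 0.1456]
eef_rot: [-3.139, -0.0, 1.57]
force: [0.1, 0.0, -0.0]
gripper_width: 0.0256
gripper_force: 59.2
```

Request:
send_rows(increments=[{"jaw": 0, "linear": [0, 0.25, 0], "spin": 0}, {"jaw": 0, "linear": [0, 0.38, 0], "spin": 0}, {"jaw": 0, "linear": [0, 0.38, 0], "spin": 0}, {"jaw": 0, "linear": [0, 0.38, 0], "spin": 0}])

```text
t: 29.38
tcp_pos: [0.6025, 0.1301, 0.1468]
eef_rot: [-3.14, 0.0, 1.566]
force: [-0.3, 0.2, -0.7]
gripper_width: 0.0259
gripper_force: 59.2
```

Request:
send_rows(increments=[{"jaw": 0, "linear": [0.01, 0, 0.2], "spin": 0}, {"jaw": 0, "linear": [0.01, 0, 0.4], "spin": 0}, {"jaw": 0, "linear": [0.01, 0, 0.57], "spin": 0}, {"jaw": 0, "linear": [0.01, 0, 0.57], "spin": 0}, {"jaw": 0, "linear": [0.01, 0, 0.57], "spin": 0}])

```text
t: 30.0
tcp_pos: [0.604, 0.1314, 0.0908]
eef_rot: [3.141, -0.0, 1.566]
force: [0.3, 0.4, -1.0]
gripper_width: 0.0258
gripper_force: 59.2
```

Request:
send_rows(increments=[{"jaw": 0, "linear": [0, 0, 0.015], "spin": 0}, {"jaw": 0, "linear": [0, 0, 0.03], "spin": 0}, {"jaw": 0, "linear": [0, 0, 0.045], "spin": 0}, {"jaw": 0, "linear": [0, 0, 0.045], "spin": 0}, {"jaw": 0, "linear": [0, 0, 0.045], "spin": 0}])

```text
t: 30.62
tcp_pos: [0.6038, 0.1315, 0.0858]
eef_rot: [3.142, 0.0, 1.567]
force: [-0.2, 0.2, -0.5]
gripper_width: 0.0261
gripper_force: 59.2
```

Request:
send_rows(increments=[{"jaw": 0, "linear": [0, 0, 0.01], "spin": 0}, {"jaw": 0, "linear": [0, 0, 0.01], "spin": 0}, {"jaw": 0, "linear": [0, 0, 0.01], "spin": 0}])

```text
t: 31.0
tcp_pos: [0.6039, 0.1315, 0.085]
eef_rot: [3.141, -0.0, 1.567]
force: [-0.5, 0.5, 2.8]
gripper_width: 0.0261
gripper_force: 59.4
```

Contact. Release, rise, back off and check.

Request:
send_rows(increments=[{"jaw": 0.6, "linear": [0, 0, 0], "spin": 0}, {"jaw": 1, "linear": [0, 0, 0], "spin": 0}, {"jaw": 1, "linear": [0, 0, 0], "spin": 0}, {"jaw": 1, "linear": [0, 0, 0], "spin": 0}])

```text
t: 31.5
tcp_pos: [0.6038, 0.1315, 0.0847]
eef_rot: [-3.142, 0.0, 1.567]
force: [0.4, 0.1, -0.2]
gripper_width: 0.0852
gripper_force: 0.0
```

Request:
send_rows(increments=[{"jaw": 1, "linear": [0, 0, -0.15], "spin": 0}, {"jaw": 1, "linear": [0, 0, -0.4], "spin": 0}, {"jaw": 1, "linear": [0, 0, -0.7], "spin": 0}, {"jaw": 1, "linear": [0, 0, -1], "spin": 0}, {"jaw": 1, "linear": [0, 0, -1], "spin": 0}])

```text
t: 32.12
tcp_pos: [0.6051, 0.1315, 0.1879]
eef_rot: [3.137, -0.001, 1.566]
force: [-1.2, -0.3, 0.0]
gripper_width: 0.0857
gripper_force: 0.0
```

Request:
send_rows(increments=[{"jaw": 1, "linear": [0, -0.3, -0.3], "spin": 0}, {"jaw": 1, "linear": [0.3, -0.7, -0.5], "spin": 0}, {"jaw": 1, "linear": [0.7, -1, -0.5], "spin": 0}, {"jaw": 1, "linear": [1, -1, -0.5], "spin": 0}])

```text
t: 32.62
tcp_pos: [0.5016, 0.2334, 0.235]
eef_rot: [-3.14, -0.001, 1.568]
force: [1.2, 0.9, 0.2]
gripper_width: 0.0855
gripper_force: 0.0
```

Request:
send_rows(increments=[{"jaw": 1, "linear": [0.35, -0.2, 0], "spin": 0}, {"jaw": 1, "linear": [0.7, -0.4, 0], "spin": 0}, {"jaw": 1, "linear": [1, -0.4, 0], "spin": 0}, {"jaw": 1, "linear": [1, -0.4, 0], "spin": 0}])

```text
t: 33.12
tcp_pos: [0.4636, 0.3346, 0.2343]
eef_rot: [-3.141, -0.0, 1.571]
force: [-0.3, -0.9, -0.1]
gripper_width: 0.0852
gripper_force: 0.0
```

Run:
```python
from h import *
np.set_printoptions(precision=4,suppress=True)
pads={'60':[(.6021,.1332),(.6028,.1294),.105],'125':[(.6148,.0458),(.6167,.0443),.129],'250':[(.6278,-.0414),(.6286,-.0438),.155],'500':[(.6408,-.128),(.6411,-.1322),.189]}
for i,n in enumerate(('top','side')):
    c=cam(n); save(c,n+'1.png'); C=cloud(c)
    for b,p in pads.items():
        m=(np.hypot(C[...,0]-p[i][0],C[...,1]-p[i][1])<.03)&(abs(C[...,2]-p[2])<.007)
        X=C[m]
        if len(X)>5:
            q=np.array(cv2.minEnclosingCircle(X[:,:2].astype(np.float32))[0]);print(n,b,len(X),(q-p[i])*1000,np.median(X[:,2]))
        else: print(n,b,len(X))
```

```text
top 60 85 [1.8363 0.6669] 0.10480689281058275
top 125 97 [0.8659 0.9805] 0.12841574427396307
top 250 105 [-0.4917 -0.0106] 0.15445155926399778
top 500 110 [1.7842 0.4369] 0.18838695953998685
side 60 38 [-3.0745 -0.6267] 0.10327032572210415
side 125 45 [-3.0371 -1.4328] 0.1278172044313287
side 250 53 [-3.1079 -1.4309] 0.15340699742343555
side 500 63 [-0.1651  1.0437] 0.1877898792834436
```

View pics/side1.png

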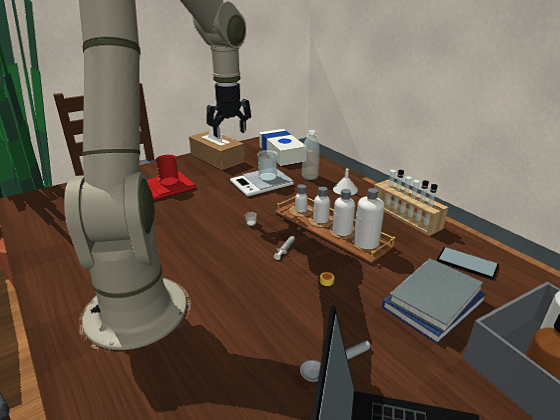

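View pics/top1.png

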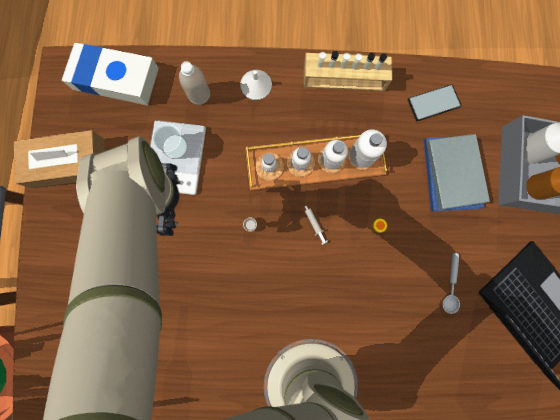

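The side view shows all four bottles upright on the tray, rising from (301,200) by the white scale to (369,218) at the far end. The top view shows them centred on their pads at (268,163), (302,157), (335,152) and (371,145), to within about 2 mm. The gripper is clear.

```bash
python3 -c "
from workcell import bot
print(bot.job_done())"
```

```text
the job is handed in; nothing more can be done
None
```

The job is handed in at about 33 s: all four bottles stand upright on their pads, shortest by the white scale to tallest at the far end, within about 2 mm of centre in the top view and 3 mm in the side view.

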